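Push a gearbox cover home with the jog stick and lock it with a T-bolt

TASK

Tilt the spring-centred stick fully to the side that drives the cover to the middle of the slotted bed, hold it there for a good second and a half with the cover's notch over the T-slot, then let the stick come back to centre. After that take the bolt with the rectangular foot from the tray, drop its foot into the open part of the T-slot in front of the cover, slide it along all the way into the notch, give it a quarter turn so that the foot locks crosswise under the slot's lips, and let go. Move the cover only with the stick and leave the other stud, the tin and the pinion alone.

Things in the scene. Friction and masses are not known exactly. Their poses are not given: they have to be found in the camera images.
- stick (a joint): tilt of the jog stick (rad): 0 upright, positive leans to the console's +y, stops at +-0.36. Springs back to 0 (0.9 Nm/rad plus the pusher's drag; 5 to 12 N at the ball). Tilting to +y drives the pusher to the bed's +y, and the reverse; full stroke comes at that stop; drag slows it, so move it in half a second or more.
- ball (a point): centre of the stick's black ball knob, 30 mm in diameter, on a 12 mm rod, 85 mm from the tilt axis. The tilt axis runs along the console's x, 58 mm above the table.
- console: grey joystick console, 100 (x) x 120 (y) x 50 high, fixed; origin under its centre, z up. The stick swings in its y-z plane.
- bed: steel bed, fixed: x from -110 to 80 mm, y +-140 mm, top 26 mm above the table; origin on the table under the cover's home centre. The cover rides along the bed's y between a near strip (x -55 to -47, 5 mm high, with a 28 mm gap at the slot) and a far rail (x 47 to 55, 8 mm high). An upright gauge post, 36 mm wide at most, its top 171 mm above the table, stands on it at x = -85, y = 112.
- slot (a point): point on the bed's top face over the middle line of its T-slot, at bed x = -85, in the open stretch in front of the cover (bed x -110 to -45). The slot runs along the bed's x at y = 0: mouth 18 mm wide, lips 8 mm thick, undercut 40 mm wide and 12 mm high, slot floor 20 mm below this point.
- pusher (a joint): travel of the pusher along the bed's y (m), -0.045 to 0.045, 0 with the stick centred. It is a steel yoke with two upright pads facing each other, 170 mm apart, one beyond either side of the cover, tops 46 mm above the table; at full stroke to +y the pad on the -y side leaves the cover exactly central, and the reverse.
- cover: red gearbox cover plate, loose on the bed, 90 (x) x 80 (y) x 10 mm, 0.5 kg, with a low round boss (top 17 mm above its underside); origin under its centre, x as the bed's x. Open notch in the middle of its near (-x) edge: 24 mm wide, 22 mm deep (x -45 to -23). It starts 22 to 40 mm to one side of the bed's middle.
- tbolt: loose steel T-bolt standing in the tray, 64 mm high, 0.12 kg: rectangular foot 34 (x) x 14 (y) x 9 mm, shank 12 mm thick, flange 26 mm wide 32 to 37 mm up, and on top a flat grip bar 44 (x) x 12 (y) mm, 44 to 64 mm up, parallel to the foot. Origin under the foot's centre, z up. It passes the slot with the foot lengthwise; the flange clears the cover by 2 mm.
- stud: loose steel stud standing in the tray, the same as the T-bolt but with a round foot 32 mm in diameter that does not fit the slot; leave it. Origin under its foot.
- tray: low steel tray, fixed, 200 (x) x 110 (y) mm, rim 18 mm high, floor 4 to 5 mm thick; origin under its centre.
- tin: yellow tin, loose, 62 mm in diameter, 125 mm high, stands on the table; origin under its centre; leave it.
- pinion: dark steel pinion shaft standing on its 60 mm gear end, loose, 95 mm high; origin under its centre; leave it.
Things that resemble listed ones, but are neither listed nor needed, are in the scene too. Several things have the shape of the cover; the one meant has the colours described above. Several things look just like the console: the one meant starts nearest to the robot's base.

How it is judged:
On the way, in this order (a step that is already met when the one before it is completed fails the run):
1. the stick is held over to one side (at least 0.28 rad) with the cover driven home, central on the bed within 5 mm, for 1 s ((value of joint stick above 0.28 rad or value of joint stick below -0.28 rad) and y of cover in the frame of bed between -0.005 and 0.005 m and x of cover in the frame of bed between -0.006 and 0.006 m and angle between the x axis of cover and the x axis of bed, either way round below 0.07 rad), for 1 s.
2. the stick is back at centre (within 0.06 rad), untouched, and the pusher with it, the cover still home (value of joint stick between -0.06 and 0.06 rad and value of joint pusher between -0.007 and 0.007 m and y of cover in the frame of bed between -0.005 and 0.005 m and x of cover in the frame of bed between -0.006 and 0.006 m and angle between the x axis of cover and the x axis of bed, either way round below 0.07 rad and contact force between stick and the arm below 0.2 N and contact force between stick and the fingers below 0.2 N), for 0.2 s.
3. the T-bolt's foot is down in the slot in front of the cover, lengthwise (within 0.25 rad), upright (y of tbolt in the frame of bed between -0.006 and 0.006 m and z of tbolt in the frame of bed between 0.002 and 0.012 m and angle between tbolt's own z axis and vertical below 0.15 rad and angle between the x axis of tbolt and the x axis of bed, either way round below 0.25 rad and x of tbolt in the frame of bed between -0.11 and -0.047 m), for 0.1 s.
At the end, for the whole second after the job is handed in: Stick centred (0.06 rad) and pusher (7 mm); cover home within 5 mm across, 6 mm along the slot, 0.07 rad square; T-bolt upright (0.15 rad), foot on the slot floor (6 mm) and crosswise (0.26 rad), axis within 10 mm of fully in the notch; all at rest, released (value of joint stick between -0.06 and 0.06 rad and value of joint pusher between -0.007 and 0.007 m and y of cover in the frame of bed between -0.005 and 0.005 m and x of cover in the frame of bed between -0.006 and 0.006 m and angle between the x axis of cover and the x axis of bed, either way round below 0.07 rad and y of tbolt in the frame of bed between -0.006 and 0.006 m and z of tbolt in the frame of bed between 0.002 and 0.012 m and angle between tbolt's own z axis and vertical below 0.15 rad and x of tbolt in the frame of cover between -0.039 and -0.02 m and angle between the x axis of tbolt and the y axis of bed, either way round below 0.26 rad and linear speed of each of tbolt, cover below 0.02 m/s); the robot touches nothing.
It fails at once if the robot pushes the cover or the pusher itself (more than 3 N) (contact force between any of cover, pusher and the arm above 3 N or contact force between any of cover, pusher and the fingers above 3 N).
It fails at once if the other stud is moved by more than 20 mm (distance of stud from where it was at the start of the episode above 0.02 m).
It fails at once if the tin or the pinion is moved by more than 20 mm (distance of any of tin, pinion from where it was at the start of the episode above 0.02 m).
It also fails if it takes over 67 s, if anything falls off the work surface, if the arm or the gripper's body presses on something with over 40 N, if the wrist force passes 120 N, or if a joint passes its speed limit or range.

ROBOT

A 6-joint arm with a two-finger parallel gripper is mounted at the origin on the work surface. World frame = base frame: x ahead of the robot, y to its left, z up, the work surface at z = 0. Lengths are in m, angles in rad, forces in N, time in s.
With the tool pointing down it reaches from about 0.25 to 0.775 m from the base axis. Payload 4 kg.
Tool frame: the origin (TCP) lies at the very end of the fingers, on their centre line; the grasp point (between the pads) lies 19 mm behind it (robot.hold_point_z is the distance from the TCP to the grasp point, in m); z points along the fingers, y is the line along which they close (so a half turn about z gives the same grasp; the last joint's range is limited). The gripper opens to 94 mm and grips with 3 to 60 N. Pads are 16 mm wide; open, the fingers measure 119 mm over their backs; the gripper's body (75 mm by 177 mm) begins 78 mm behind the grasp point.
Start: joints at [-1.381, 0.087, 1.371, -0, 1.684, -0.103], TCP at [0.159, -0.527, 0.206] pointing down, gripper open.
Joint ranges: [-3.1, 3.1], [-0.76, 2.03], [0.27, 2.55], [-1.08, 4.22], [0.17, 2.65], [-2.57, 2.57]. Speed limits (rad/s): [2.79, 2.79, 3.14, 3.14, 3.14, 3.14].

INTERFACE

Orientations are given as [roll, pitch, yaw] about the fixed x, y, z axes, in that order (R = Rz(yaw) Ry(pitch) Rx(roll)).
In Python, from bench import robot gives the robot as it stands.
- The arm moves only by the tool carry_out, never from a script. Its argument "steps" is a list of rows, each a list of 3 entries, a list of its own where there are three numbers: the shift along the tool's x, y, z in m, then the turn about the tool's z in units of 10 degrees (1.0 is 10 degrees), then the closure, from -1 (fully open) to 1 (shut). In form: [[[tx, ty, tz], roll, jaw], ...]. A call has 1 to 10 rows; each row is the pose to reach, as a shift and turn from the pose commanded when the call began, along the tool's axes at that moment; what a row does not reach only later rows make up. A row lasts 1/8 s, in which the tool goes at most 62.5 mm and 10.7 degrees, less where a joint would pass 70% of its speed; a pose out of reach is approached as far as the arm can. A call with a gripper value outside its range is refused whole. The fingers move at their own pace and stop on an object; the grip force is fixed at half the most. Time passes only in rows, so rows that repeat a pose let the fingers close. It gives the time, the measured TCP pose, the force, the opening and the grip force at its end, in the units of the state.
- robot.get_obs(): the state, without advancing time (a new reading comes with each control period).
- robot.snapshot(name): name is "scene" or "top" or "wrist"; returns a dict with "image" (400x640x3 uint8, red, green, blue), "z_map" (400x640 float32, m along the optical axis (not along the pixel's ray), 0 where there is no reading), "mtx" (3x3 intrinsics, pixels), "D" ([k1, k2, p1, p2, k3] as OpenCV has them; the pictures are not rectified), "R" (3x3) and "t" (3): a world point X has camera coordinates R X + t. Camera axes: x right, y down, z forward; pixel columns grow to the right and rows downward; lengths in m; the calibration is good to about 2 mm. A picture is of the moment at which its call begins.
- robot.close_job(): hands the job in; it is judged then, once.
The state is a dict: "time": time; "joint_positions": joint angles; "qvel": joint speeds; "joint_torque": joint torques, N m; "tool_pos": TCP position; "ee_rot": TCP orientation; "wrist_force": force on the tool from outside, world axes, zero at the start; "wrist_torque": the same for the moment, N m; "width": finger opening in m; "finger_force": force on a finger pad.
Only numpy, scipy, OpenCV 4.12 (cv2) and the standard library are available. Lean on these libraries where they do the work, as an engineer would, in place of code of your own. Each camera call takes 0.05 s, during which the arm holds its last target. There are 200 camera calls.

## Working session

There is one attempt and no reset: what is moved stays moved. The work goes in short steps, Python scripts to look and compute and a tool call to move; the robot and the scene stay as the last step left them, time stands still between calls to the robot, and variables do not carry over. Pictures are saved under pics/ and viewed, at most 10 in all, crops included, and the job is handed in when it is done.

Besides the shell and the picture viewer there is one more tool, called after "Call:" by a JSON object that holds its "method" and its "body". carry_out: Moves the arm, as the interface text tells. Its arguments: {"type":"object","properties":{"steps":{"type":"array","items":{"type":"array"}}},"required":["steps"]}

```bash
mkdir -p pics; ls; cat > h.py <<'E'
import numpy as np,cv2
from bench import robot
def snap(n,f=None):
    s=robot.snapshot(n)
    if f: cv2.imwrite('pics/'+f,cv2.cvtColor(s['image'],cv2.COLOR_RGB2BGR))
    np.savez('last_'+n+'.npz',**s)
    return s
def load(n): return dict(np.load('last_'+n+'.npz'))
def pts(s):
    "world xyz for each pixel by depth"
    h,w=s['z_map'].shape
    u,v=np.meshgrid(np.arange(w),np.arange(h))
    p=cv2.undistortPoints(np.stack([u,v],-1).reshape(-1,1,2).astype(np.float64),s['mtx'],s['D']).reshape(h,w,2)
    c=np.dstack([p,np.ones((h,w))])*s['z_map'][...,None]
    W=(c-s['t'])@s['R']
    W[s['z_map']==0]=np.nan
    return W
def ray(s,uv,z):
    p=cv2.undistortPoints(np.array(uv,float).reshape(-1,1,2),s['mtx'],s['D']).reshape(-1,2)
    d=np.c_[p,np.ones(len(p))]@s['R']; o=-s['R'].T@s['t']
    return o+d*((z-o[2])/d[:,2])[:,None]
def proj(s,X):
    r,_=cv2.Rodrigues(s['R']); return cv2.projectPoints(np.array(X,float).reshape(-1,1,3),r,s['t'],s['mtx'],s['D'])[0].reshape(-1,2)
def tool(dxyz):
    "world shift -> tool-axis shift"
    from scipy.spatial.transform import Rotation as Ro
    return Ro.from_euler('xyz',robot.get_obs()['ee_rot']).as_matrix().T@np.array(dxyz)
E
python3 - <<'E'
from h import *
a=snap('scene','s0.png');b=snap('top','t0.png')
for s in(a,b): print(-s['R'].T@s['t'],s['R'][2],s['mtx'][0,0])
o=robot.get_obs();print(o['tool_pos'],o['ee_rot'],o['width'],robot.hold_point_z)
E
```

```text
pics
[ 1.30021236 -0.45716416  0.87452215] [-0.63630825  0.42985312 -0.64057638] 458.2128004135922
[0.40317073 0.04271889 1.3177087 ] [ 0.12443629  0.00498998 -0.99221505] 510.8713576567631
[ 0.15866632 -0.52610643  0.20443032] [-3.13960740e+00 -2.07285170e-04  2.92813912e-01] 0.09382699610005414 0.0188
```

View pics/s0.png

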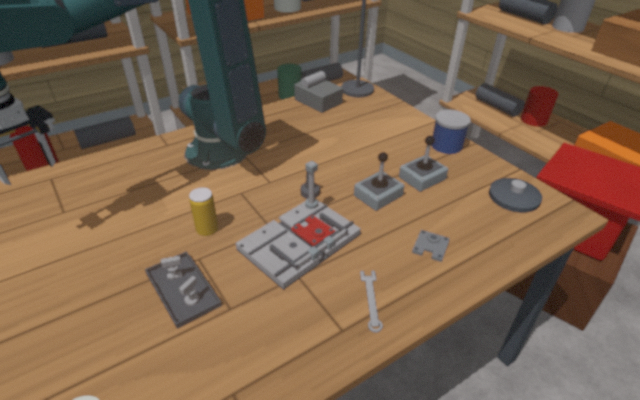

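View pics/t0.png

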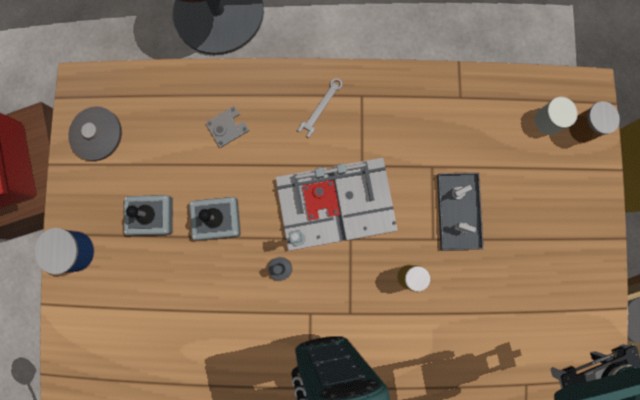

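The top view shows consoles at (213,218) and (147,215), with the first nearer the base. The red cover is at (321,200), left of the slot at (341,210). The tray at (460,212) holds two studs, at (461,192) and (461,230). The tin is at (416,279), the pinion at (279,269) and the gauge post at (295,237). I'll enlarge a crop to confirm which is which.

```bash
python3 - <<'E'
from h import *
s=load('top');im=cv2.cvtColor(s['image'],cv2.COLOR_RGB2BGR)
A=cv2.resize(im[155:260,180:400],None,fx=3.6,fy=3.6,interpolation=cv2.INTER_CUBIC)[:,:792]
a2=load('scene');i2=cv2.cvtColor(a2['image'],cv2.COLOR_RGB2BGR)
B=cv2.resize(im[170:255,430:490],None,fx=2.5,fy=2.5,interpolation=cv2.INTER_CUBIC)
C=cv2.resize(i2[240:330,135:230],None,fx=2.4,fy=2.4,interpolation=cv2.INTER_CUBIC)
D=cv2.resize(i2[140:290,230:450],None,fx=1.45,fy=1.45,interpolation=cv2.INTER_CUBIC)
out=np.zeros((600,800,3),np.uint8);out[:A.shape[0],:792]=A
x=0
for p in(B,C,D):
    q=p[:220];out[379:379+q.shape[0],x:x+q.shape[1]]=q[:,:800-x];x+=q.shape[1]+5
cv2.imwrite('pics/c1.png',out)
W=pts(s)
hsv=cv2.cvtColor(s['image'],cv2.COLOR_RGB2HSV)
def rep(n,m):
    print(n,m.sum(),np.nanmedian(W[m],0).round(4),np.nanmin(W[m],0).round(3),np.nanmax(W[m],0).round(3))
z=W[...,2]
box=lambda u0,v0,u1,v1:np.array([[ (u0<=u<u1 and v0<=v<v1) for u in range(640)] for v in range(400)])
red=((hsv[...,0]<8)|(hsv[...,0]>172))&(hsv[...,1]>120)&box(290,170,350,230)
rep('red',red)
m=red.astype(np.uint8);c=max(cv2.findContours(m,0,2)[0],key=cv2.contourArea);r=cv2.minAreaRect(c);print(r,ray(s,cv2.boxPoints(r),.036).round(4))
def rect(n,mask,h):
    c=max(cv2.findContours(mask.astype(np.uint8),0,2)[0],key=cv2.contourArea)
    xy=ray(s,c.reshape(-1,2),h)[:,:2]
    r=cv2.minAreaRect(xy.astype(np.float32)*1000);print(n,r)
rect('bed',box(265,150,405,255)&(z>.015)&(z<.04),.026)
for u0,u1 in((180,242),(115,176)): rect('console',box(u0,185,u1,250)&(z>.04)&(z<.062),.05); rep('ball',box(u0,185,u1,250)&(z>.125))
rect('tray',box(430,165,490,258)&(z>.01)&(z<.03),.018)
for v0,v1 in((175,212),(212,248)):
    mm=box(438,v0,482,v1)&(z>.055);rep('stud',mm);rect('bar',mm,.068)
rep('tin',box(395,255,440,300)&(z>.1));rep('pin',box(260,250,300,290)&(z>.08));rep('post',box(280,220,312,250)&(z>.1))
E
```

```text
red 958 [0.5446 0.0412 0.0365] [ 0.493 -0.006 -0.002] [0.599 0.087 0.05 ]
((320.8280334472656, 199.8040008544922), (36.0454216003418, 32.10993957519531), 79.69515228271484) [[ 0.5799  0.0898  0.036 ]
 [ 0.5954  0.0099  0.036 ]
 [ 0.5054 -0.0069  0.036 ]
 [ 0.4902  0.0724  0.036 ]]
bed ((534.906005859375, 2.718292236328125), (190.85586547851562, 281.68389892578125), 10.925321578979492)
console ((492.1233825683594, 308.7774658203125), (99.61627197265625, 119.04379272460938), 5.790804862976074)
ball 137 [0.4916 0.3099 0.153 ] [0.478 0.297 0.141] [0.506 0.326 0.161]
console ((498.4112243652344, 484.0379943847656), (98.63893127441406, 119.35836029052734), 2.6032238006591797)
ball 110 [0.4983 0.4843 0.1532] [0.487 0.473 0.137] [0.511 0.501 0.162]
tray ((519.9171752929688, -318.7160949707031), (200.7900848388672, 113.09785461425781), 1.7337855100631714)
stud 86 [ 0.5669 -0.3136  0.068 ] [ 0.552 -0.335  0.058] [ 0.58  -0.293  0.074]
bar ((566.0060424804688, -312.86505126953125), (12.276348114013672, 46.35877990722656), 26.29450225830078)
stud 105 [ 0.4748 -0.3196  0.0671] [ 0.465 -0.346  0.055] [ 0.487 -0.298  0.075]
bar ((474.79937744140625, -319.81671142578125), (48.906532287597656, 13.466815948486328), 72.11087036132812)
tin 566 [ 0.3517 -0.1823  0.1246] [ 0.321 -0.214  0.1  ] [ 0.382 -0.153  0.132]
pin 61 [0.3694 0.1439 0.0945] [0.36  0.134 0.08 ] [0.379 0.154 0.101]
post 134 [0.4455 0.0996 0.1708] [0.432 0.085 0.152] [0.459 0.114 0.176]
```

View pics/c1.png

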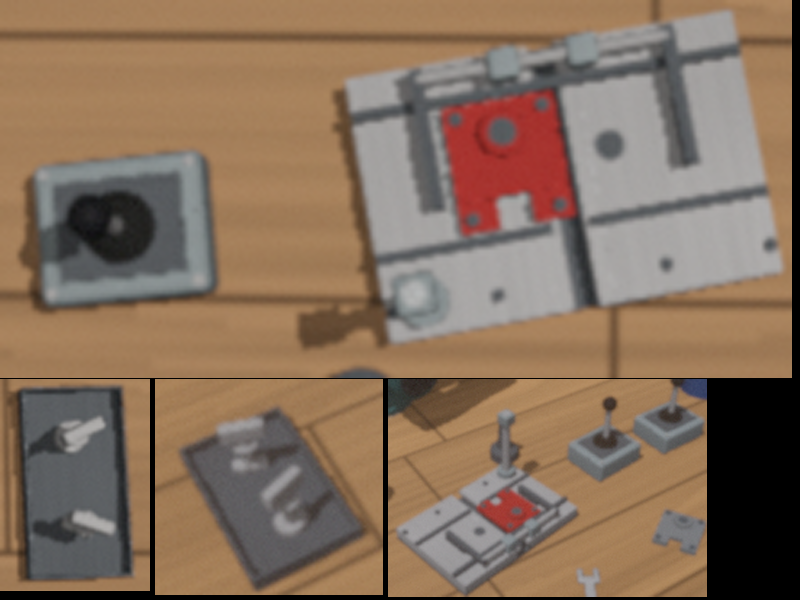

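The nearest console, (213,218), has its stick at about (0.492,0.309). The red cover sits about 36 mm to the bed's +y, so the stick must lean to -y. I'll set off toward the stick.

Call:
{"method": "carry_out", "body": {"steps": [[[0.02,-0.025,-0.03],0.3,-0.5],[[0.06,-0.075,-0.05],0.6,-0.3],[[0.1,-0.125,-0.05],0.9,-0.3],[[0.14,-0.175,-0.05],1.1,-0.3],[[0.18,-0.225,-0.05],1.1,-0.3],[[0.22,-0.275,-0.05],1.1,-0.3],[[0.26,-0.325,-0.05],1.1,-0.3],[[0.3,-0.375,-0.05],1.1,-0.3],[[0.34,-0.425,-0.05],1.1,-0.3],[[0.36,-0.45,-0.05],1.1,-0.3]]}}

```text
time: 1.35
tool_pos: [0.3736, 0.0106, 0.2552]
ee_rot: [3.142, -0.0, 0.103]
wrist_force: [-0.2, -0.6, -0.4]
width: 0.0609
finger_force: 0.0
```

```bash
python3 - <<'E'
from h import *
o=robot.get_obs();print(o['tool_pos'],o['ee_rot'],o['width'],tool(np.array([.492,.309,.22])-o['tool_pos']))
E
```

```text
[0.37361252 0.01055814 0.25518156] [ 3.14154986e+00 -5.66074675e-05  1.02765606e-01] 0.06087959249391312 [ 0.14837651 -0.28472411  0.03517778]
```

Call:
{"method": "carry_out", "body": {"steps": [[[0.03,-0.055,0],0,-0.3],[[0.06,-0.11,0],0,-0.3],[[0.09,-0.165,0],0,-0.3],[[0.12,-0.22,0.01],0,-0.3],[[0.148,-0.265,0.02],0,-0.3],[[0.148,-0.285,0.035],0,-0.3],[[0.148,-0.285,0.035],0,-0.3]]}}

```text
time: 2.22
tool_pos: [0.4905, 0.3067, 0.2178]
ee_rot: [3.139, 0.005, 0.103]
wrist_force: [-0.2, -0.2, 0.5]
width: 0.0611
finger_force: 0.0
```

```bash
python3 - <<'E'
from h import *
s=snap('wrist','w1.png');W=pts(s);o=robot.get_obs();print(o['tool_pos'],o['time'])
m=(s['image'].max(2)<60)&(W[...,2]>.12)&(W[...,2]<.17)&(np.hypot(W[...,0]-.492,W[...,1]-.309)<.05)
print(m.sum(),np.nanmedian(W[m],0),np.nanmin(W[m],0),np.nanmax(W[m],0))
E
```

```text
[0.49111767 0.30583339 0.21941943] 2.275
949 [0.49506454 0.31430804 0.1541475 ] [0.47973521 0.30023403 0.14156406] [0.50623998 0.3282604  0.15927723]
```

View pics/w1.png

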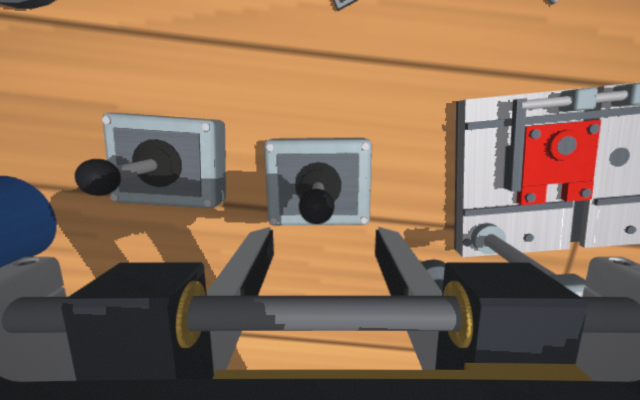

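The ball is at (317,206), between the fingers. I'll lower around it and push slowly toward -y (tool +y).

Call:
{"method": "carry_out", "body": {"steps": [[[0,-0.003,0.03],0,-0.3],[[0,-0.003,0.06],0,-0.3],[[0,-0.003,0.085],0,-0.3],[[0,-0.003,0.095],0,-0.3],[[0,0.004,0.095],0,-0.3],[[0,0.009,0.095],0,-0.3],[[0,0.013,0.095],0,-0.3],[[0,0.017,0.096],0,-0.3],[[0,0.021,0.096],0,-0.3],[[0,0.025,0.097],0,-0.3]]}}

```text
time: 3.52
tool_pos: [0.4954, 0.285, 0.126]
ee_rot: [-3.134, -0.004, 0.102]
wrist_force: [0.1, 7.4, 5.6]
width: 0.0612
finger_force: 3.9
```

Call:
{"method": "carry_out", "body": {"steps": [[[0,0.004,0.001],0,-0.3],[[0,0.008,0.001],0,-0.3],[[0,0.012,0.002],0,-0.3],[[0,0.014,0.003],0,-0.3],[[0,0.014,0.003],0,-0.3]]}}

```text
time: 4.15
tool_pos: [0.497, 0.2705, 0.1228]
ee_rot: [-3.136, -0.004, 0.102]
wrist_force: [-0.4, 6.5, 5.2]
width: 0.0614
finger_force: 3.2
```

```bash
cat > cov.py <<'E'
from h import *
s=snap('top');W=pts(s);o=robot.get_obs();print(o['tool_pos'],o['wrist_force'],o['time'])
hsv=cv2.cvtColor(s['image'],cv2.COLOR_RGB2HSV)
red=(((hsv[...,0]<8)|(hsv[...,0]>172))&(hsv[...,1]>120)).astype(np.uint8);red[:,:290]=0;red[:,400:]=0;red[:160]=0;red[240:]=0
c=max(cv2.findContours(red,0,2)[0],key=cv2.contourArea);r=cv2.minAreaRect(ray(s,c.reshape(-1,2),.036)[:,:2].astype(np.float32)*1000)
a=np.radians(10.9);d=np.array(r[0])-[549.6,5.6];print('cover',r,'bed xy',d@[np.cos(a),np.sin(a)],d@[-np.sin(a),np.cos(a)])
E
python3 cov.py; python3 - <<'E'
from h import *
s=load('top');im=cv2.cvtColor(s['image'],cv2.COLOR_RGB2BGR)
cv2.imwrite('pics/c2.png',cv2.resize(im[155:260,180:400],None,fx=3.6,fy=3.6,interpolation=cv2.INTER_CUBIC))
E
```

```text
[0.49696425 0.27051799 0.12279783] [-0.42968805  5.41550964  5.43044883] 4.2
cover ((550.012939453125, 10.262317657470703), (89.53346252441406, 78.85997009277344), 10.843517303466797) bed xy 1.2871125166111912 4.500118476295159
```

Call:
{"method": "carry_out", "body": {"steps": [[[0,0.002,0.0],0,-0.3],[[0,0.004,0.001],0,-0.3],[[0,0.005,0.001],0,-0.3],[[0,0.006,0.001],0,-0.3],[[0,0.006,0.001],0,-0.3]]}}

```text
time: 4.82
tool_pos: [0.4973, 0.2675, 0.122]
ee_rot: [-3.13, -0.005, 0.103]
wrist_force: [0.3, 12.5, 4.2]
width: 0.0612
finger_force: 6.4
```

```bash
python3 cov.py
```

```text
[0.49735562 0.2674432  0.12202697] [-1.01492431 13.66165404  4.66805309] 4.875
cover ((550.943115234375, 5.914531707763672), (89.34709167480469, 78.71971130371094), 10.820155143737793) bed xy 1.3783602191637736 0.05488018062722159
```

The cover is home and the stick is at its stop. Next I hold it there, then ease back.

Call:
{"method": "carry_out", "body": {"steps": [[[0,0.001,0],0,-0.3],[[0,0.001,0],0,-0.3],[[0,0.001,0],0,-0.3],[[0,0.001,0],0,-0.3],[[0,0.001,0],0,-0.3],[[0,0.001,0],0,-0.3],[[0,0.001,0],0,-0.3],[[0,0.001,0],0,-0.3],[[0,0.001,0],0,-0.3],[[0,0.001,0],0,-0.3]]}}

```text
time: 6.12
tool_pos: [0.4974, 0.2674, 0.1219]
ee_rot: [-3.128, -0.005, 0.104]
wrist_force: [-0.5, 14.6, 3.7]
width: 0.0614
finger_force: 7.4
```

Call:
{"method": "carry_out", "body": {"steps": [[[0,0,0],0,-0.3],[[0,0,0],0,-0.3],[[0,0,0],0,-0.3],[[0,0,0],0,-0.3],[[0,0,0],0,-0.3]]}}

```text
time: 6.75
tool_pos: [0.4974, 0.2674, 0.122]
ee_rot: [-3.128, -0.005, 0.104]
wrist_force: [-1.1, 15.4, 4.0]
width: 0.0613
finger_force: 7.4
```

Call:
{"method": "carry_out", "body": {"steps": [[[0,-0.006,0],0,-0.3],[[0,-0.011,0],0,-0.3],[[0,-0.016,0],0,-0.3],[[0,-0.021,0],0,-0.3],[[0,-0.026,0],0,-0.3],[[0,-0.031,0],0,-0.3],[[0,-0.036,0],0,-0.3],[[0,-0.041,0],0,-0.3],[[0,-0.046,0],0,-0.3],[[0,-0.049,0],0,-0.3]]}}

```text
time: 8.0
tool_pos: [0.4918, 0.3099, 0.1194]
ee_rot: [3.141, -0.0, 0.101]
wrist_force: [0.2, -0.4, -0.4]
width: 0.0609
finger_force: 0.0
```

Call:
{"method": "carry_out", "body": {"steps": [[[0,-0.001,0],0,-0.3],[[0,-0.001,0],0,-0.3],[[0,0,-0.04],0,-0.3],[[0,0,-0.09],0,-0.3],[[0,0,-0.13],0,-0.3],[[0,0,-0.13],0,-0.3]]}}

```text
time: 8.75
tool_pos: [0.4935, 0.3102, 0.2544]
ee_rot: [-3.139, -0.009, 0.101]
wrist_force: [-0.7, 0.0, 0.0]
width: 0.0611
finger_force: 0.0
```

```bash
python3 cov.py; python3 - <<'E'
from h import *
s=snap('wrist');W=pts(s);
m=(s['image'].max(2)<60)&(W[...,2]>.12)&(W[...,2]<.17)&(np.hypot(W[...,0]-.492,W[...,1]-.309)<.06)
print(m.sum(),np.nanmedian(W[m],0))
o=robot.get_obs();print(o['tool_pos'],o['ee_rot'],o['joint_positions'],tool(np.array([.474,-.32,.25])-o['tool_pos']))
E
```

```text
[0.49252543 0.30977381 0.25121104] [ 0.23655612 -0.01756151 -0.55705679] 8.8
cover ((550.943115234375, 5.914531707763672), (89.34709167480469, 78.71971130371094), 10.820155143737793) bed xy 1.3783602191637736 0.05488018062722159
736 [0.49484946 0.31392261 0.1542548 ]
[0.49175691 0.30939074 0.24898986] [3.14138705e+00 1.75108272e-04 1.00549814e-01] [ 4.64084580e-01  1.53112430e-01  1.21243637e+00 -1.32697616e-04
  1.77628063e+00  1.93430401e+00] [-0.08084593  0.62442951 -0.00086759]
```

The stick is centred again and the cover is home. Now I go above the tray to look at the studs.

Call:
{"method": "carry_out", "body": {"steps": [[[-0.005,0.055,0],0,-0.5],[[-0.01,0.115,0],0,-0.5],[[-0.016,0.175,0],0,-0.5],[[-0.022,0.235,0],0,-0.5],[[-0.028,0.295,0],0,-0.5],[[-0.034,0.355,0],0,-0.5],[[-0.04,0.415,0],0,-0.5],[[-0.046,0.475,0],0,-0.5],[[-0.052,0.535,0],0,-0.5],[[-0.06,0.59,0],0,-0.5]]}}

```text
time: 10.1
tool_pos: [0.4902, -0.285, 0.2463]
ee_rot: [-3.138, 0.004, 0.1]
wrist_force: [0.2, 0.1, 0.4]
width: 0.0704
finger_force: 0.0
```

Call:
{"method": "carry_out", "body": {"steps": [[[-0.02,0,0],0,-0.5],[[-0.02,0,0],0,-0.5]]}}

```text
time: 10.35
tool_pos: [0.4701, -0.2858, 0.2468]
ee_rot: [-3.138, 0.003, 0.098]
wrist_force: [-0.0, -0.3, -0.0]
width: 0.0706
finger_force: 0.0
```

```bash
python3 - <<'E'
from h import *
s=snap('wrist','w2.png');o=robot.get_obs();print(o['tool_pos'],o['ee_rot'],o['joint_positions'],o['time'])
E
```

```text
[ 0.47095124 -0.2851891   0.24748066] [-3.13917833e+00  2.06129786e-03  9.99296627e-02] [-6.47718089e-01  8.67573600e-02  1.28874554e+00  3.76282665e-04
  1.76924281e+00  8.23224665e-01] 10.4
```

View pics/w2.png

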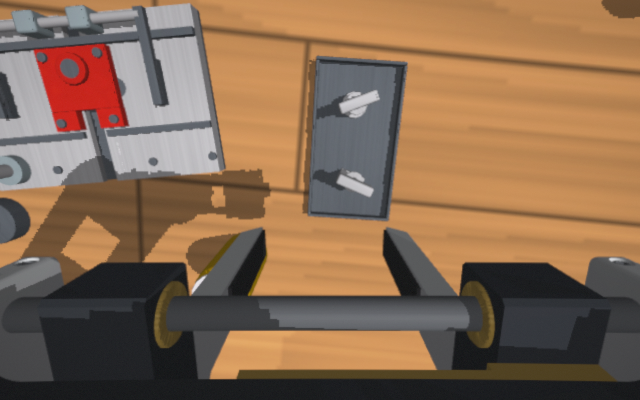

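The studs are at (357,101) and (355,183). I'll crop in to see their feet.

```bash
python3 - <<'E'
from h import *
s=load('wrist');im=cv2.cvtColor(s['image'],cv2.COLOR_RGB2BGR)
cv2.imwrite('pics/c3.png',cv2.resize(im[70:215,305:410],None,fx=4.1,fy=4.1,interpolation=cv2.INTER_CUBIC))
W=pts(s)
for v0,v1 in((75,128),(155,210)):
    m=np.zeros((400,640),bool);m[v0:v1,315:400]=1
    m&=(W[...,2]>.056)&(W[...,2]<.08)
    c=max(cv2.findContours(m.astype(np.uint8),0,2)[0],key=cv2.contourArea)
    print(m.sum(),np.median(W[m],0),cv2.minAreaRect(ray(s,c.reshape(-1,2),.0685)[:,:2].astype(np.float32)*1000))
    m=np.zeros((400,640),bool);m[v0:v1,315:400]=1
    m&=(W[...,2]>.0095)&(W[...,2]<.017); print('foot px',m.sum(), W[m].min(0),W[m].max(0))
E
```

```text
478 [ 0.56535752 -0.31219869  0.06772342] ((565.13525390625, -311.9176330566406), (12.046969413757324, 44.990509033203125), 24.7266788482666)
foot px 163 [ 0.53668815 -0.37021055  0.00974306] [ 0.59064361 -0.26187478  0.01694847]
428 [ 0.47304573 -0.31865424  0.06791038] ((473.2079772949219, -318.61663818359375), (44.707210540771484, 13.078835487365723), 71.92131805419922)
foot px 137 [ 0.43401913 -0.37509297  0.00951586] [ 0.50761054 -0.30320341  0.01699684]
```

View pics/c3.png

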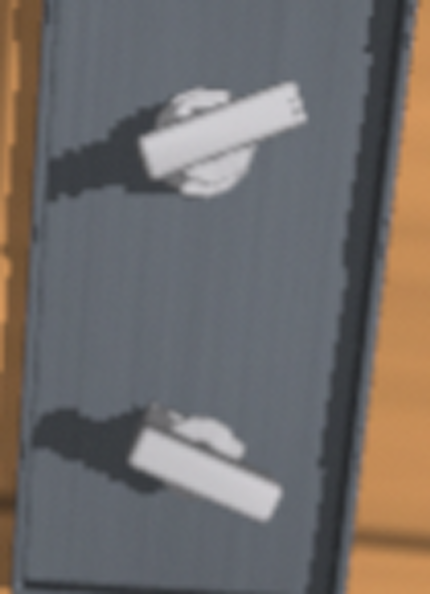

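The lower one (355,183) shows a rectangular foot corner at its left end, and a disc that looks like only the flange. The upper one (357,101) shows a wide round foot on both sides of the bar. So the lower one looks like the T-bolt. I'll go above it, turn to its bar and check from close by.

Call:
{"method": "carry_out", "body": {"steps": [[[0,0.01,0.01],-1,-0.2],[[0,0.02,0.02],-2,-0.1],[[0,0.03,0.03],-3,0.0],[[0,0.034,0.04],-4,0.0],[[0,0.034,0.055],-5,0.0],[[0,0.034,0.07],-6,0.0],[[0,0.034,0.08],-6.6,0.0],[[0,0.034,0.08],-6.6,0.0],[[0,0.034,0.08],-6.6,0.0]]}}

```text
time: 11.52
tool_pos: [0.4756, -0.3187, 0.1697]
ee_rot: [3.141, 0.0, 1.252]
wrist_force: [-0.6, 0.1, 0.6]
width: 0.0469
finger_force: 0.0
```

```bash
python3 - <<'E'
from h import *
s=snap('wrist');o=robot.get_obs();print(o['tool_pos'],o['ee_rot'],o['width'],o['time'])
im=cv2.cvtColor(s['image'],cv2.COLOR_RGB2BGR);W=pts(s)
cv2.imwrite('pics/w3.png',im)
p=proj(s,[[.474,-.319,.068],[.565,-.312,.068]]);print(p)
near=np.hypot(W[...,0]-.474,W[...,1]-.319)<.04
m=(np.hypot(W[...,0]-.474,W[...,1]+.319)<.04)&(W[...,2]>.057)&(W[...,2]<.075)
c=max(cv2.findContours(m.astype(np.uint8),0,2)[0],key=cv2.contourArea)
print(m.sum(),np.median(W[m],0),cv2.minAreaRect(ray(s,c.reshape(-1,2),.0685)[:,:2].astype(np.float32)*1000))
E
```

```text
[ 0.47558293 -0.31897203  0.17000321] [3.14063760e+00 3.24211199e-04 1.25246399e+00] 0.046806961371490735 11.575
[[323.43253329 203.40806112]
 [418.14680265 165.03994646]]
616 [ 0.47274732 -0.31859856  0.06789405] ((472.61395263671875, -318.9258117675781), (44.34526062011719, 11.176395416259766), 71.74445343017578)
```

View pics/w3.png

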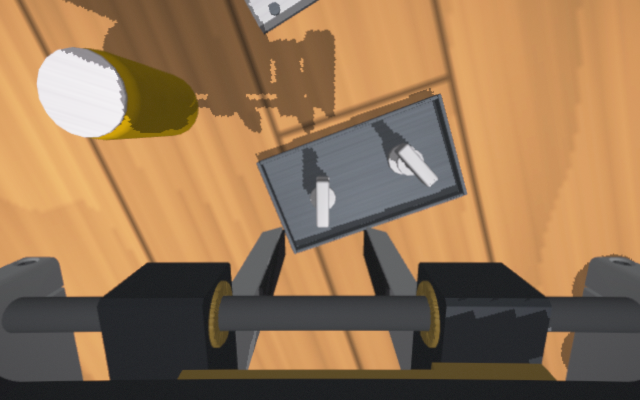

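The left stud (322,203) has only its narrow flange showing past the bar, while the right one (406,160) has the wide round foot. The left one is therefore the T-bolt, and I take it.

Call:
{"method": "carry_out", "body": {"steps": [[[-0.001,-0.0025,0.04],0,0.0],[[-0.001,-0.0025,0.08],0,0.0],[[-0.001,-0.0025,0.11],0,0.0],[[-0.001,-0.0025,0.125],0,0.0],[[-0.001,-0.0025,0.125],0,0.0],[[-0.001,-0.0025,0.125],0,0.6],[[-0.001,-0.0025,0.125],0,1.0],[[-0.001,-0.0025,0.125],0,1.0],[[-0.001,-0.0025,0.125],0,1.0]]}}

```text
time: 12.7
tool_pos: [0.4726, -0.3197, 0.045]
ee_rot: [3.141, 0.0, 1.253]
wrist_force: [0.1, -0.3, 3.5]
width: 0.0117
finger_force: 30.0
```

Call:
{"method": "carry_out", "body": {"steps": [[[0,0,0],0,1.0],[[0,0,0],0,1.0],[[0,0,-0.01],0,1.0],[[0,0,-0.04],0,1.0],[[0,0,-0.09],0,1.0],[[0,0,-0.13],0,1.0],[[0,0,-0.13],0,1.0]]}}

```text
time: 13.58
tool_pos: [0.4741, -0.3209, 0.1792]
ee_rot: [3.133, 0.003, 1.253]
wrist_force: [-0.1, -0.1, -1.7]
width: 0.0117
finger_force: 30.0
```

```bash
python3 - <<'E'
from h import *
o=robot.get_obs();print(o['tool_pos'],o['ee_rot'],o['width'],o['finger_force'],o['joint_positions'])
s=snap('wrist');im=cv2.cvtColor(s['image'],cv2.COLOR_RGB2BGR)
t=np.array(o['tool_pos']);p=proj(s,[t,t-[0,0,.05]]);print(p)
b=load('top');b=snap('top')
q=proj(b,[t])[0].astype(int)
c=snap('scene');q2=proj(c,[t])[0].astype(int);print(q,q2)
ic=cv2.cvtColor(c['image'],cv2.COLOR_RGB2BGR)
A=cv2.resize(im[130:290,220:420],None,fx=2,fy=2)
B=cv2.resize(ic[q2[1]-35:q2[1]+35,q2[0]-35:q2[0]+35],(320,320),interpolation=cv2.INTER_CUBIC)
cv2.imwrite('pics/c4.png',np.hstack([A,B]))
E
```

```text
[ 0.47406416 -0.32090301  0.1792206 ] [3.13336537 0.00329666 1.2527224 ] 0.011737186557359738 30.000082729384303 [-6.94071515e-01  1.36743809e-01  1.36814931e+00 -4.52997146e-05
  1.62783648e+00 -3.76013935e-01]
[[325.59815547 242.73713723]
 [324.71242273 218.66485679]]
[480 224] [160 224]
```

View pics/c4.png

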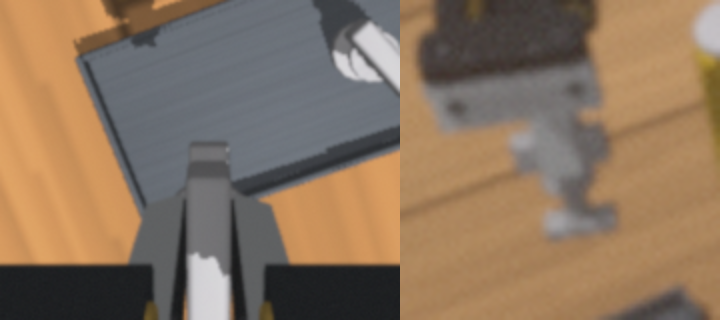

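The scene crop shows the rectangular foot hanging upright, so this is the right bolt. I carry it above the slot in front of the notch and measure the slot line from there.

Call:
{"method": "carry_out", "body": {"steps": [[[0.02,-0.006,-0.01],0.6,1],[[0.06,-0.017,-0.02],1.3,1],[[0.105,-0.029,-0.025],2.1,1],[[0.15,-0.042,-0.025],3.0,1],[[0.195,-0.054,-0.025],3.9,1],[[0.24,-0.067,-0.025],4.8,1],[[0.28,-0.078,-0.025],5.6,1],[[0.3,-0.084,-0.025],6.1,1],[[0.304,-0.085,-0.025],6.1,1],[[0.304,-0.085,-0.025],6.1,1]]}}

```text
time: 14.98
tool_pos: [0.4861, -0.0045, 0.198]
ee_rot: [-3.141, 0.003, 0.189]
wrist_force: [0.2, -0.6, -1.6]
width: 0.0114
finger_force: 30.0
```

```bash
python3 - <<'E'
from h import *
o=robot.get_obs();print(o['tool_pos'],o['ee_rot'],o['width'],o['time'])
s=snap('wrist','w4.png');W=pts(s)
hsv=cv2.cvtColor(s['image'],cv2.COLOR_RGB2HSV)
a=np.radians(10.9);O=np.array([.5496,.0056])
d=W[...,:2]-O;bx=d@[np.cos(a),np.sin(a)];by=d@[-np.sin(a),np.cos(a)];z=W[...,2]
for lo in (-105,-95,-85,-75,-65,-56): # slot: points lower than the top
    m=(bx*1e3>lo)&(bx*1e3<lo+10)&(abs(by)<.03)
    g=m&(z<.02)&(z>-.01); print(lo,m.sum(),g.sum(),(np.percentile(by[g],[2,50,98])*1e3).round(1) if g.sum() else '')
red=((hsv[...,0]<8)|(hsv[...,0]>172))&(hsv[...,1]>120)&(abs(bx)<.07)&(abs(by)<.07)
c=max(cv2.findContours(red.astype(np.uint8),0,2)[0],key=cv2.contourArea)
q=ray(s,c.reshape(-1,2),.036)[:,:2]
r=cv2.minAreaRect(q.astype(np.float32)*1e3);dd=np.array(r[0])/1e3-O;print(r,dd@[np.cos(a),np.sin(a)],dd@[-np.sin(a),np.cos(a)])
e=q-O;ex=e@[np.cos(a),np.sin(a)];ey=e@[-np.sin(a),np.cos(a)];n=(abs(ey)<.02)&(ex<-.026)&(ex>-.04);print('notch sides',np.sort(ey[n]*1e3).round(1))
t=np.array(o['tool_pos'])[:2]-O;print('tcp bed',t@[np.cos(a),np.sin(a)],t@[-np.sin(a),np.cos(a)])
E
```

```text
[ 0.48606638 -0.00446985  0.19801855] [-3.14136378e+00  2.67827133e-03  1.89317211e-01] 0.011414891239690722 14.975
-105 241 0 
-95 322 4 [-5.1 -1.6  7.5]
-85 813 134 [-6.5  2.6 11.6]
-75 1136 133 [-6.4  3.2 11.6]
-65 3555 127 [-6.3  3.2 11.5]
-56 4781 143 [-6.3  3.2 11.5]
((548.67919921875, 7.638858795166016), (89.86858367919922, 79.87845611572266), 10.773933410644531) -0.0005186494427403841 0.0021761943895069512
notch sides []
tcp bed -0.06429155523314785 0.0021257419734223306
```

View pics/w4.png

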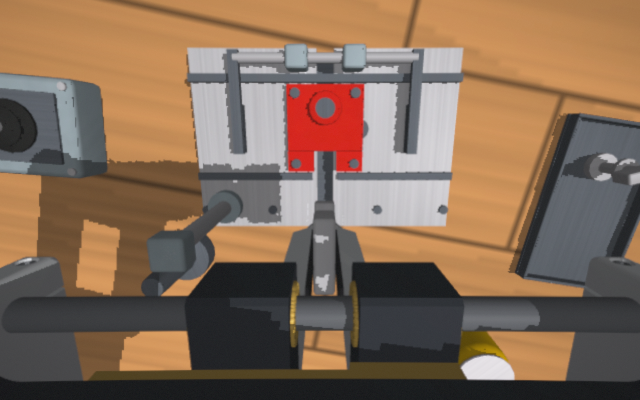

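The wrist view has the slot at column ~325 below the notch. It reads the slot 2.5 mm further +y than the top view did. I'll calibrate the wrist camera against the held bolt itself, at column ~324.

```bash
python3 - <<'E'
from h import *
s=load('wrist');W=pts(s)
a=np.radians(10.9);O=np.array([.5496,.0056])
d=W[...,:2]-O;bx=d@[np.cos(a),np.sin(a)];by=d@[-np.sin(a),np.cos(a)];z=W[...,2]
im=s['image'].astype(int)
for v in (208,215,222,230,240,250,260):
    r=[(u,round(bx[v,u]*1e3),round(by[v,u]*1e3,1),round(z[v,u]*1e3)) for u in range(300,352,3)]
    print(v,[x for x in r if x[3]>140])
for v in(180,200): print(v,[(u,round(by[v,u]*1e3,1),round(z[v,u]*1e3),im[v,u].sum()//3) for u in range(308,344,2)])
b=load('top');Wt=pts(b);d=Wt[...,:2]-O
bx=d@[np.cos(a),np.sin(a)];by=d@[-np.sin(a),np.cos(a)];z=Wt[...,2]
for lo in(-105,-90,-75,-60):
    g=(bx*1e3>lo)&(bx*1e3<lo+15)&(abs(by)<.03)&(z<.02);print(lo,(np.percentile(by[g],[2,50,98])*1e3).round(1))
E
```

```text
208 [(315, -53, np.float64(9.4), 165), (318, -52, np.float64(7.3), 166), (321, -52, np.float64(5.2), 166), (324, -52, np.float64(3.1), 166), (327, -52, np.float64(1.1), 167), (330, -52, np.float64(-1.0), 167), (333, -53, np.float64(-3.1), 165)]
215 [(315, -44, np.float64(8.0), 212), (318, -44, np.float64(6.4), 213), (321, -44, np.float64(4.7), 213), (324, -44, np.float64(3.1), 213), (327, -43, np.float64(1.5), 214), (330, -44, np.float64(-0.1), 213), (333, -44, np.float64(-1.8), 212)]
222 [(312, -46, np.float64(9.4), 218), (315, -45, np.float64(7.8), 222), (318, -45, np.float64(6.2), 221), (321, -45, np.float64(4.7), 222), (324, -45, np.float64(3.1), 221), (327, -45, np.float64(1.6), 221), (330, -45, np.float64(0.0), 222), (333, -45, np.float64(-1.5), 221)]
230 [(300, -55, np.float64(17.0), 204), (303, -56, np.float64(15.3), 204), (306, -55, np.float64(13.5), 204), (309, -55, np.float64(11.8), 204), (312, -57, np.float64(10.3), 198), (315, -50, np.float64(7.8), 220), (318, -49, np.float64(6.2), 223), (321, -50, np.float64(4.7), 221), (324, -49, np.float64(3.1), 221), (327, -50, np.fl
[... 3072 characters left out ...]
64(193)), (316, np.float64(12.3), 26, np.int64(160)), (318, np.float64(10.5), 7, np.int64(98)), (320, np.float64(8.0), 6, np.int64(94)), (322, np.float64(5.6), 7, np.int64(94)), (324, np.float64(3.2), 6, np.int64(90)), (326, np.float64(0.8), 7, np.int64(67)), (328, np.float64(-1.6), 6, np.int64(67)), (330, np.float64(-4.0), 7, np.int64(67)), (332, np.float64(-6.5), 6, np.int64(91)), (334, np.float64(-8.2), 26, np.int64(190)), (336, np.float64(-10.5), 26, np.int64(197)), (338, np.float64(-12.8), 26, np.int64(201)), (340, np.float64(-15.1), 26, np.int64(197)), (342, np.float64(-17.4), 26, np.int64(191))]
-105 [-11.   -0.7   8.2]
-90 [-8.8 -0.5  8.1]
-75 [-8.7  0.1  8.2]
-60 [-11.2  -0.8   7.9]
```

Call:
{"method": "carry_out", "body": {"steps": [[[0,0.001,0.03],0,1],[[0,0.001,0.06],0,1],[[0,0.001,0.09],0,1],[[0,0.001,0.11],0,1],[[0,0.001,0.116],0,1],[[0,0.001,0.116],0,1],[[0,0.001,0.116],0,1]]}}

```text
time: 15.9
tool_pos: [0.4877, -0.0056, 0.0847]
ee_rot: [3.141, -0.002, 0.188]
wrist_force: [-0.2, 0.4, -0.8]
width: 0.0115
finger_force: 30.0
```

```bash
python3 - <<'E'
from h import *
o=robot.get_obs();print(o['tool_pos'],o['ee_rot'],o['time'],o['wrist_force'])
s=snap('wrist','w5.png');W=pts(s)
a=np.radians(10.9);O=np.array([.5496,.0056])
t=np.array(o['tool_pos'])[:2]-O;print('tcp bed',t@[np.cos(a),np.sin(a)],t@[-np.sin(a),np.cos(a)])
d=W[...,:2]-O;bx=d@[np.cos(a),np.sin(a)]*1e3;by=d@[-np.sin(a),np.cos(a)]*1e3;z=W[...,2]*1e3
tz=o['tool_pos'][2]*1e3
f=lambda g:(g.sum(),np.percentile(by[g],[2,50,98]).round(1)) if g.sum() else 0
print('bar',f((z>tz+20)&(z<tz+26)&(abs(by-2)<12)&(bx<-50)&(bx>-65)), 'barend',f((z>tz+8)&(z<tz+20)&(abs(by-2)<12)&(bx>-46)&(bx<-38)))
for lo in(-90,-75,-60,-50,-40): print(lo,f((bx>lo)&(bx<lo+10)&(abs(by-2)<25)&(z<20)))
im=cv2.cvtColor(s['image'],cv2.COLOR_RGB2BGR)
cv2.imwrite('pics/c5.png',cv2.resize(im[130:280,250:400],None,fx=4,fy=4,interpolation=cv2.INTER_CUBIC))
E
```

```text
[ 0.48771921 -0.00555985  0.08470678] [ 3.14072837e+00 -2.13174390e-03  1.87674901e-01] 15.9 [-0.17502865  0.42796591 -0.84193152]
tcp bed -0.06287465369766533 0.0007428664947296064
bar (np.int64(673), array([-8.2,  2.3, 12.2])) barend (np.int64(133), array([-3.6,  1.7,  7.7]))
-90 0
-75 (np.int64(14), array([11.1, 11.9, 12. ]))
-60 (np.int64(194), array([-6.7,  2.9, 11.8]))
-50 (np.int64(259), array([-6.6,  2.5, 11.7]))
-40 (np.int64(273), array([-6.6,  2.5, 11.5]))
```

View pics/c5.png

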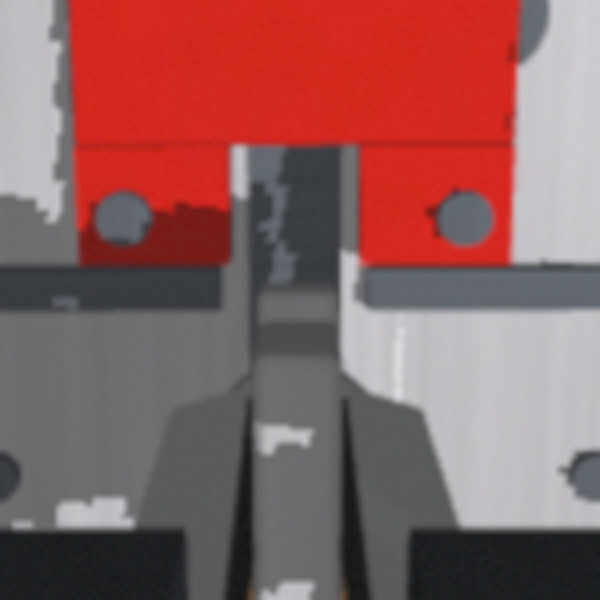

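The bar (crop column 296) is lined up with the slot (edges 248 to 340) to within half a millimetre. Next I lower it.

Call:
{"method": "carry_out", "body": {"steps": [[[0,-0.0004,0.006],0,1],[[0,-0.0004,0.012],0,1],[[0,-0.0004,0.018],0,1],[[0,-0.0004,0.024],0,1],[[0,-0.0004,0.024],0,1]]}}

```text
time: 16.58
tool_pos: [0.4862, -0.0047, 0.0586]
ee_rot: [-3.141, 0.002, 0.188]
wrist_force: [-0.5, -1.3, -1.2]
width: 0.0114
finger_force: 30.0
```

Call:
{"method": "carry_out", "body": {"steps": [[[0,0,0.005],0,1],[[0,0,0.009],0,1],[[0,0,0.0115],0,1],[[0,0,0.0115],0,1],[[0,0,0.0115],0,1]]}}

```text
time: 17.2
tool_pos: [0.4869, -0.0048, 0.0481]
ee_rot: [3.141, -0.0, 0.188]
wrist_force: [-0.5, 0.3, -1.6]
width: 0.0117
finger_force: 30.0
```

Call:
{"method": "carry_out", "body": {"steps": [[[0.004,0,0],0,1],[[0.009,0,0],0,1],[[0.014,0,0],0,1],[[0.019,0,0],0,1],[[0.024,0,0],0,1],[[0.028,0,0],0,1],[[0.031,0,0],0,1],[[0.032,0,0],0,1],[[0.032,0,0],0,1]]}}

```text
time: 18.32
tool_pos: [0.5182, 0.0012, 0.0479]
ee_rot: [3.142, 0.0, 0.188]
wrist_force: [-0.1, -0.0, -1.4]
width: 0.0114
finger_force: 30.0
```

```bash
python3 cov.py; python3 - <<'E'
from h import *
o=robot.get_obs();print(o['tool_pos'],o['ee_rot'],o['joint_positions'])
s=snap('wrist');W=pts(s)
hsv=cv2.cvtColor(s['image'],cv2.COLOR_RGB2HSV)
a=np.radians(10.9);O=np.array([.5496,.0056])
t=np.array(o['tool_pos'])[:2]-O;print('tcp bed',t@[np.cos(a),np.sin(a)],t@[-np.sin(a),np.cos(a)])
red=((hsv[...,0]<8)|(hsv[...,0]>172))&(hsv[...,1]>120)&(np.hypot(W[...,0]-.55,W[...,1])<.09)
c=max(cv2.findContours(red.astype(np.uint8),0,2)[0],key=cv2.contourArea)
r=cv2.minAreaRect(ray(s,c.reshape(-1,2),.036)[:,:2].astype(np.float32)*1e3);print(r)
E
```

```text
[0.51810807 0.00124668 0.0479438 ] [-0.04806665 -0.23933447 -0.54651965] 18.375
[0.51810807 0.00124668 0.0479438 ] [3.14155960e+00 1.42747893e-04 1.88066561e-01] [-1.07005751e-01  1.03400347e-01  1.67301197e+00 -7.47096096e-05
  1.36530730e+00  1.27573926e+00]
tcp bed -0.03174696436139653 0.0016802023935032957
((548.500732421875, 7.410209655761719), (89.21688079833984, 80.40673065185547), 10.77932071685791)Traceback (most recent call last):
  File "cov.py", line 5, in <module>
    c=max(cv2.findContours(red,0,2)[0],key=cv2.contourArea);r=cv2.minAreaRect(ray(s,c.reshape(-1,2),.036)[:,:2].astype(np.float32)*1000)
ValueError: max() iterable argument is empty
```

Call:
{"method": "carry_out", "body": {"steps": [[[0.0005,0.0005,0.0005],-1,1],[[0.0005,0.0005,0.0005],-2,1],[[0.0005,0.0005,0.0005],-3,1],[[0.0005,0.0005,0.0005],-4,1],[[0.0005,0.0005,0.0005],-5,1],[[0.0005,0.0005,0.0005],-6,1],[[0.0005,0.0005,0.0005],-7,1],[[0.0005,0.0005,0.0005],-8,1],[[0.0005,0.0005,0.0005],-9,1],[[0.0005,0.0005,0.0005],-9,1]]}}

```text
time: 19.68
tool_pos: [0.5187, 0.0008, 0.0475]
ee_rot: [3.142, 0.0, 1.757]
wrist_force: [-0.2, 0.4, -0.8]
width: 0.0118
finger_force: 30.0
```

Call:
{"method": "carry_out", "body": {"steps": [[[0,0,0.001],0,1],[[0,0,0.001],0,1],[[0,0,0.001],0,0.6],[[0,0,0.001],0,0.4],[[0,0,0.001],0,0.4],[[0,0,0.001],0,0.4]]}}

```text
time: 20.42
tool_pos: [0.5188, 0.0008, 0.0464]
ee_rot: [-3.142, 0.0, 1.759]
wrist_force: [0.1, 0.2, 0.2]
width: 0.0283
finger_force: 0.0
```

Call:
{"method": "carry_out", "body": {"steps": [[[0,0,-0.01],0,0.4],[[0,0,-0.03],0,0.4],[[0,0,-0.07],0,0.4],[[0,0,-0.12],0,0.4],[[0,0,-0.17],0,0.4],[[0,0,-0.2],0,0.4],[[-0.03,-0.06,-0.2],0,0.4],[[-0.06,-0.12,-0.2],0,0.4],[[-0.06,-0.15,-0.2],0,0.4],[[-0.06,-0.15,-0.2],0,0.4]]}}

```text
time: 21.68
tool_pos: [0.3814, -0.0868, 0.2479]
ee_rot: [3.139, 0.002, 1.756]
wrist_force: [0.5, 1.1, 0.6]
width: 0.0283
finger_force: 0.0
```

```bash
python3 cov.py; python3 - <<'E'
from h import *
o=robot.get_obs();print(o['width'],o['wrist_force'])
s=load('top');W=pts(s);a=np.radians(10.9);O=np.array([.5496,.0056])
d=W[...,:2]-O;bx=d@[np.cos(a),np.sin(a)];by=d@[-np.sin(a),np.cos(a)];z=W[...,2]
m=(np.hypot(bx+.03,by)<.04)&(z>.055)&(z<.09)
c=max(cv2.findContours(m.astype(np.uint8),0,2)[0],key=cv2.contourArea)
q=ray(s,c.reshape(-1,2),.07)[:,:2]-O
print(m.sum(),np.median(z[m]),cv2.minAreaRect((np.c_[q@[np.cos(a),np.sin(a)],q@[-np.sin(a),np.cos(a)]]*1e3).astype(np.float32)))
m=(abs(W[...,0]-.492)<.04)&(abs(W[...,1]-.309)<.05)&(z>.125);print('ball',np.median(W[m],0))
E
```

```text
[ 0.38251041 -0.08642442  0.24763193] [-0.11353129 -0.04496291  0.41777198] 21.725
cover ((550.981689453125, 5.9239959716796875), (89.3751449584961, 78.72783660888672), 10.872020721435547) bed xy 1.4180281585285668 0.056879488056291436
0.0285639166314002 [-0.11353129 -0.04496291  0.41777198]
93 0.0696536500132541 ((-30.904102325439453, 0.27276039123535156), (43.28318405151367, 12.549666404724121), 89.97821044921875)
ball [0.49155114 0.31002345 0.15289032]
```

```bash
python3 -c "
from bench import robot
print(robot.close_job())"
```

```text
the job is handed in; nothing more can be done
None
```

The job is handed in: by the last top-camera check the cover is central, the stick is back upright, and the T-bolt stands released in the notch with its foot crosswise on the slot floor; `close_job()` returned no verdict.

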